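# Spin the differential in its bearing and stop it with the paint mark at the dial gauge

### The arm

A 6-joint arm with a two-finger parallel gripper is mounted at the origin on the work surface. World frame = base frame: x ahead of the robot, y to its left, z up, the work surface at z = 0. Lengths are in m, angles in rad, forces in N, time in s.
With the tool pointing down it reaches from about 0.225 to 0.875 m from the base axis. Payload 3.4 kg.
Tool frame: the origin (TCP) lies midway between the tips of the shut fingers; the grasp point (between the pads) lies 19 mm behind it; z points along the fingers, y is the line along which they close (so a half turn about z gives the same grasp; the last joint's range is limited). The gripper opens to 85 mm and grips with 20 to 120 N. Pads are 22 mm wide; open, the fingers measure 114 mm over their backs; the gripper's body (76 mm by 85 mm) begins 54 mm behind the grasp point. The pads swing forward as they close: fully open they stand 13 mm farther back than shut.
Start: joints at [-0.121, 0.276, 1.505, -0, 1.361, -0.121], TCP at [0.575, -0, 0.231] pointing down, gripper open.
Joint ranges: [-2.89, 2.89], [-0.75, 2.08], [0.22, 2.7], [-1.18, 4.32], [0.11, 2.71], [-2.7, 2.7]. Speed limits (rad/s): [2.57, 2.57, 3.14, 3.14, 3.14, 3.14].

### API

Orientations are given as a rotation vector (axis times angle).
In Python, from cell import * gives the robot as it stands. The module is installed in compiled form; this text tells all that it offers.
- The arm moves only by the tool carry_out, never from a script. Its arguments are lists of equal length, an entry for each row: "translation": the shift along the world's x, y, z as a fraction of full scale, a list of three; "turn": the turn, a rotation vector about the world's x, y, z as a fraction of full scale, a list of three. A call has 1 to 5 rows; each row is the pose to reach, as a shift and turn from the pose commanded when the call began; what a row does not reach only later rows make up. Full scale, the value 1, is 500 mm for a shift and 45 degrees for a turn. A row lasts 1/12 s, in which the tool goes at most 41.7 mm and 7.16 degrees, less where a joint would pass 70% of its speed; a pose out of reach is approached as far as the arm can. A call with a number of a shift or a turn outside -1 to 1 is refused whole. A call with a gripper value outside its range is refused whole. "grip" is the closure, from 0 (fully open) to 1 (shut), set as the call begins (left out, the last holds). The fingers move at their own pace and stop on an object; "force" is the grip in N (left out, the last holds). Time passes only in rows, so rows that repeat a pose let the fingers close. It gives the time, the measured TCP pose, the force, the opening and the grip force at its end, in the units of the state.
- read_state(): the state, without advancing time (a new reading comes with each control period).
- camera(name): name is "scene" or "side" or "wrist"; returns the picture (420x560x3 uint8, red, green, blue); there is no depth.
- camera_info(name): a dict with "fov_y" (degrees; the focal length in pixels is half the picture's height over the tangent of half this angle, whatever the lens; pixels are square), "cx", "cy" (the principal point, pixels), "D" ([k1, k2, p1, p2, k3] as OpenCV has them; the pictures are not rectified), "cam_to_world" (4x4, takes a point from camera to world coordinates). Camera axes: x right, y down, z forward; pixel columns grow to the right and rows downward; lengths in m; the calibration is good to about 2 mm. A picture is of the moment at which its call begins: read the wrist's pose just before it. camera_info takes no time and is no camera call; for the wrist camera it gives the pose at the moment of the call.
- hand_in(): hands the job in; it is judged then, once.
The state is a dict: "time_s": time; "q": joint angles; "joint_vel": joint speeds; "effort": joint torques, N m; "position": TCP position; "tcp_rot": TCP orientation; "wrist_force": force on the tool from outside, world axes, zero at the start; "moment": the same for the moment, N m; "width": finger opening in m; "gripper_force": force on a finger pad.
Only numpy, scipy, OpenCV 4.12 (cv2) and the standard library are available. Lean on these libraries where they do the work, as an engineer would, in place of code of your own. Each camera call takes 0.05 s, during which the arm holds its last target. There are 200 camera calls.

### The job

Seat the differential's rollers: flick the big ring gear round with a fingertip, no slower than a turn in five seconds, and let it run untouched for at least two seconds. Then brake it to a stop with a fingertip so that the yellow paint mark on its rim stands right in front of the dial gauge's tip, and take the hand clear. Do not lift the differential or touch the gauge, and leave the loose things around the work where they stand.

Things in the scene. Friction and masses are not known exactly. Their poses are not given: they have to be found in the camera images.
- ring_gear (a joint): Turning angle of the ring gear about its upright axis, rad; endless both ways, counts on over whole turns, grows anticlockwise seen from above. About 5 kg, inertia 0.03 kg m2. Untouched, a spin loses only about 0.1 to 0.2 rad/s each second. A fingertip pressed on its flat face brakes it at once; one pressed and moved sideways draws it along.
- gear_center (a point): Centre of the dark steel ring gear's flat upper face, on its turning axis, 112 mm above the bench. The gear is a level disc 224 mm across, 32 mm thick; from radius 90 to 112 mm its face is a bare flat band. In the middle a hub with a roller bearing rises 35 mm above the face, 46 mm in radius at its foot. The gear only rests in its bearing: do not lift it.
- bolt_head (a point): Foot of one of the six bright hex bolt heads, on the flat face, 76 mm from the axis, 30 degrees anticlockwise from the paint mark. All six are alike, 20 mm across and 14 mm high, 60 degrees apart on that circle. They turn with the gear.
- case_center (a point): Point on the bench under the gear's axis, centre of the open cast-aluminium gearbox case half in which the gear stands. Its wall runs about 143 mm from the axis (240 mm out on the side of its +y axis) and is 74 mm high, lower than the gear. It is fixed.
- paint_mark (a point): Middle of the yellow paint mark at the gear's outer upper edge, 112 mm from the axis, at the height of the flat face. The mark is 16 mm wide along the rim; it covers the band from radius 90 mm to the edge and runs down the teeth. It turns with the gear.
- gauge_tip (a point): Red ball tip of the dial gauge's plunger, pointing at the gear's axis, 2 mm clear of the rim and 8 mm below the flat face, on the side away from the robot. Outward behind it in the same direction: the round white dial facing up (58 mm across, centre 182 mm from the gear's axis, top at 115 mm) and a 175 mm high post on a blue magnetic base, 240 mm from the axis. Fixed.
- spray_can_mid (a point): Middle of a standing blue and white spray can, 66 mm across and 190 mm high. Leave it alone.
- socket_mid (a point): Middle of a standing steel wrench socket, 27 mm across and 42 mm high. Leave it alone.
- spare_bearing_mid (a point): Middle of a spare bearing ring lying flat, 62 mm across and 20 mm high. Leave it alone.
- oiler_mid (a point): Point 42 mm above the foot of a red pump oil can, 68 mm across; its thin spout reaches 106 mm sideways from its axis at about 155 mm height. Leave it alone.
Not all that is in view belongs to the job. Leave any green, orange or pink look-alike of the part that bears gauge_tip alone.

How it is judged:
By the outcome, as a careful person would: the job done as asked, in the order asked, and still so for the second after the job is handed in, with the robot touching nothing.
It also fails if it takes over 38 s, if anything falls off the work surface, if the arm or the gripper's body presses on something with over 40 N, if the wrist force passes 120 N, or if a joint passes its speed limit or range.

## Working session

There is one attempt and no reset: what is moved stays moved. The work goes in short steps, Python scripts to look and compute and a tool call to move; the robot and the scene stay as the last step left them, time stands still between calls to the robot, and variables do not carry over. Pictures are saved under pics/ and viewed, at most 10 in all, crops included, and the job is handed in when it is done.

Besides the shell and the picture viewer there is one more tool, called after ">>>" in YAML: its name, and indented under it one key for each argument. carry_out: Moves the arm, as the interface text tells. Shift numbers are shares of 500 mm and turn numbers shares of 45 degrees, none past 1 either way. Its arguments: {"type":"object","properties":{"translation":{"type":"array","items":{"type":"array","items":{"type":"number"}}},"turn":{"type":"array","items":{"type":"array","items":{"type":"number"}}},"grip":{"type":"number"},"force":{"type":"number"}},"required":["translation","turn"]}

```bash
mkdir -p pics; cat > h.py <<'E'
from cell import *
import numpy as np, cv2
def ray(ci,uv):
    f=210/np.tan(np.radians(ci["fov_y"])/2)
    K=np.array([[f,0,ci["cx"]],[0,f,ci["cy"]],[0,0,1.]])
    p=cv2.undistortPoints(np.array(uv,float).reshape(-1,1,2),K,np.array(ci["D"],float)).reshape(-1,2)
    T=np.array(ci["cam_to_world"]); d=np.c_[p,np.ones(len(p))]@T[:3,:3].T
    return T[:3,3],d
def onplane(ci,uv,z):
    o,d=ray(ci,uv); return o+d*((z-o[2])/d[:,2])[:,None]
def proj(ci,P):
    f=210/np.tan(np.radians(ci["fov_y"])/2)
    K=np.array([[f,0,ci["cx"]],[0,f,ci["cy"]],[0,0,1.]])
    T=np.linalg.inv(np.array(ci["cam_to_world"])); r=cv2.Rodrigues(T[:3,:3])[0]
    return cv2.projectPoints(np.array(P,float).reshape(-1,1,3),r,T[:3,3],K,np.array(ci["D"],float))[0].reshape(-1,2)
def snap(n,fn=None):
    ci=camera_info(n); im=camera(n)
    if fn: cv2.imwrite("pics/"+fn,im[:,:,::-1])
    return ci,im
E
python3 - <<'E'
from h import *
a=[]
for n in("scene","side","wrist"):
    ci,im=snap(n,n+"0.png"); a.append(im); print(n,np.round(ci["cam_to_world"],3).tolist(),ci["fov_y"])
cv2.imwrite("pics/all0.png",cv2.resize(np.vstack([np.hstack(a[:2]),np.hstack([a[2],a[2]*0])]),(800,600))[:,:,::-1])
s=read_state();print(s)
E
```

```text
scene [[0.128, 0.755, -0.643, 1.286], [0.992, -0.109, 0.07, -0.039], [-0.018, -0.647, -0.762, 1.143], [0.0, 0.0, 0.0, 1.0]] 48.173282110824694
side [[-0.704, -0.43, 0.565, -0.158], [-0.711, 0.416, -0.568, 0.595], [0.009, -0.801, -0.598, 0.67], [0.0, 0.0, 0.0, 1.0]] 57.20183826790146
wrist [[1.0, 0.0, -0.001, 0.573], [-0.0, -0.951, -0.309, 0.08], [-0.001, 0.309, -0.951, 0.373], [0.0, 0.0, 0.0, 1.0]] 68.57917492132336
{'time_s': 0.15, 'q': array([-1.20993917e-01,  2.76458799e-01,  1.50584748e+00,  1.05345038e-05,
        1.36068452e+00, -1.20977858e-01]), 'joint_vel': array([-2.88171925e-04, -2.73860963e-03, -3.71717181e-03,  8.22224932e-04,
        9.63754289e-04, -7.96000969e-05]), 'effort': array([ 9.65923646e-04, -4.17143512e+01, -2.46032345e+01, -1.26433165e-04,
        7.58384820e-03, -3.43765259e-05]), 'position': array([5.74609864e-01, 4.93277193e-05, 2.30631190e-01]), 'tcp_rot': array([-2.22067872e+00, -2.22063816e+00,  1.34095615e-03]), 'wrist_force': array([-0.16958028, -0.40042624, -0.00208397]), 'moment': array([-0.02993211,  0.0093021 ,  0.02643834]), 'gripper_force': 0.0, 'width': 0.08543158755860523}
```

View pics/scene0.png

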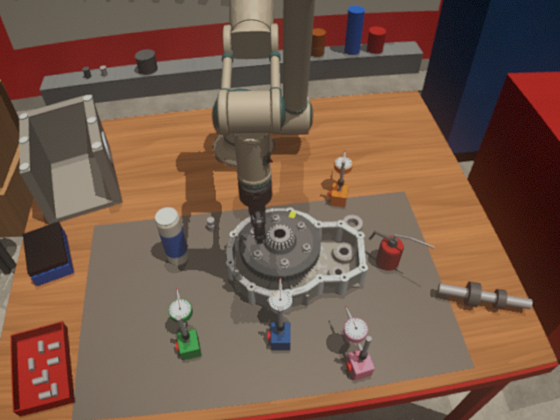

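View pics/side0.png

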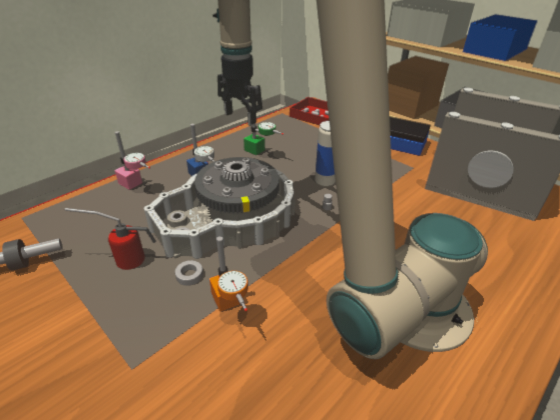

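View pics/wrist0.png

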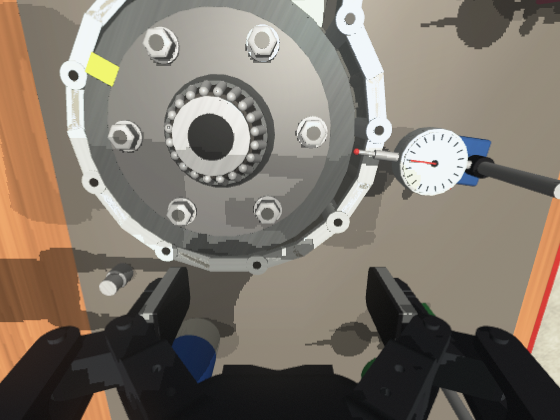

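The real gauge is the blue-based one: wrist view has its red tip at (357,152), scene view has its dial at (280,300), and its plunger points at the gear. The green (188,345), orange (340,190) and pink (360,362) ones in the scene view are look-alikes. In the wrist view the yellow mark is at (102,69) and the hub at (212,137).

```bash
cat >> h.py <<'E'
def yellow(im):
    h=cv2.cvtColor(im,cv2.COLOR_RGB2HSV); m=cv2.inRange(h,(24,130,110),(36,255,255))
    n,l,s,c=cv2.connectedComponentsWithStats(m)
    if n<2: return None,0
    i=1+np.argmax(s[1:,4]); return c[i],s[i,4]
E
python3 - <<'E'
from h import *
ci=camera_info("wrist"); im=cv2.imread("pics/wrist0.png")[:,:,::-1].copy()
b=onplane(ci,[(162,44),(264,42),(313,131),(267,210),(181,211),(124,135)],.122)
c=b[:,:2].mean(0); print("c",c,np.linalg.norm(b[:,:2]-c,axis=1))
g=onplane(ci,[(357,152)],.104)[0]; print("tip",g,np.linalg.norm(g[:2]-c),np.degrees(np.arctan2(*(g[:2]-c)[::-1])))
d=onplane(ci,[(434,162)],.115)[0]; print("dial",d,np.degrees(np.arctan2(*(d[:2]-c)[::-1])),np.linalg.norm(d[:2]-c))
y,a=yellow(im); p=onplane(ci,[y],.112)[0]; print("mark",y,a,p,np.linalg.norm(p[:2]-c),np.degrees(np.arctan2(*(p[:2]-c)[::-1])))
cs=camera_info("scene")
print("can top",onplane(cs,[(168,215)],.19)); print("socket",onplane(cs,[(211,219)],.042)); print("orange top",onplane(cs,[(343,160)],.115))
print("gear in scene",proj(cs,[[*c,.147]]),"bolt scene",proj(cs,b), "tip scene",proj(cs,[g]))
i2=cv2.imread("pics/scene0.png"); cr=im[90:220,280:520,::-1]
cv2.imwrite("pics/crop.png",np.hstack([cv2.resize(i2[180:370,150:390],(480,380)),cv2.resize(cr,(320,173)).copy() if 0 else cv2.copyMakeBorder(cv2.resize(cr,(320,173)),0,207,0,0,0)]))
E
```

```text
c [0.52649824 0.06139942] [0.0740215  0.0746456  0.07487215 0.0743622  0.07441199 0.07552396]
tip [0.64209949 0.04430095 0.104     ] 0.11685891880791427 -8.413565013014816
dial [0.7046734  0.03745191 0.115     ] -7.654925496739196 0.1797772838093391
mark [101.6709062  68.9618442] 629 [0.4363415  0.10958198 0.112     ] 0.10222424573584567 151.87857213485248
can top [[ 0.45879426 -0.23045973  0.19      ]]
socket [[ 0.36526347 -0.12811649  0.042     ]]
orange top [[0.24439566 0.30233347 0.115     ]]
gear in scene [[279.87005295 232.59715308]] bolt scene [[300.76838927 224.82427241]
 [305.84935549 246.37686861]
 [284.54695572 260.81582727]
 [257.96589784 252.20592259]
 [254.70865108 230.4615065 ]
 [275.76882382 217.00376888]] tip scene [[279.58849123 278.4957968 ]]
```

View pics/crop.png

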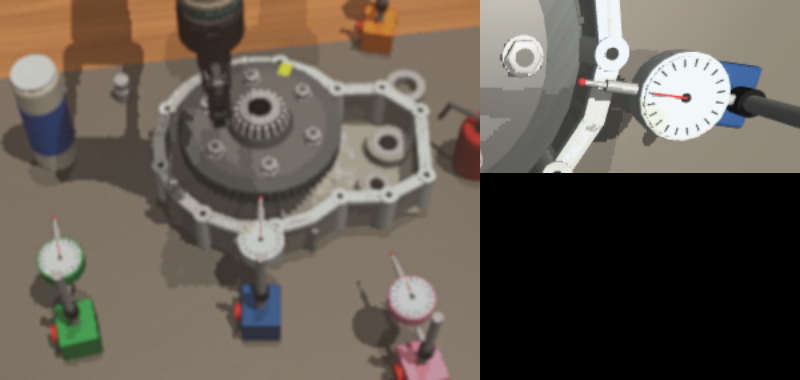

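Blue gauge confirmed: its plunger tip meets the gear rim. Gear centre is about (0.526, 0.061), the gauge direction -8° and the mark at 152°. I'll press at the -y side of the band, where the wrist camera can see the gear.

>>> carry_out:
  translation:
    - [-0.042, -0.018, -0.046]
    - [-0.084, -0.036, -0.092]
    - [-0.126, -0.054, -0.138]
    - [-0.168, -0.072, -0.182]
    - [-0.168, -0.072, -0.182]
  turn:
    - [0, 0, 0]
    - [0, 0, 0]
    - [0, 0, 0]
    - [0, 0, 0]
    - [0, 0, 0]
  grip: 1
  force: 40

```text
time_s: 0.57
position: [0.4818, -0.0356, 0.1353]
tcp_rot: [-2.214, -2.211, 0.015]
wrist_force: [-0.4, 0.3, -1.7]
width: 0.0251
gripper_force: 0.0
```

>>> carry_out:
  translation:
    - [0, 0, 0]
    - [0, 0, 0]
    - [0, 0, -0.016]
    - [0, 0, -0.032]
    - [0, 0, -0.032]
  turn:
    - [0, 0, 0]
    - [0, 0, 0]
    - [0, 0, 0]
    - [0, 0, 0]
    - [0, 0, 0]

```text
time_s: 0.98
position: [0.491, -0.0357, 0.1232]
tcp_rot: [-2.22, -2.221, 0.001]
wrist_force: [-0.1, 0.4, 0.3]
width: -0.0003
gripper_force: 0.0
```

```bash
python3 - <<'E'
from h import *
ci,im=snap("wrist","w1.png")
print(yellow(im),read_state()['position'],read_state()['width'])
E
```

```text
(None, 0) [ 0.49100906 -0.03569216  0.12355879] 0.00012181871613059197
```

View pics/w1.png

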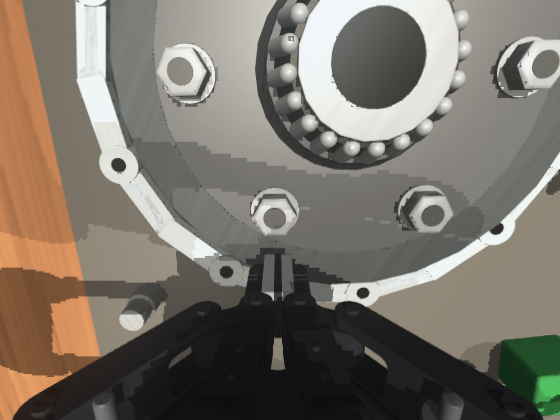

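The shut fingertips (272,265) sit above the bare band, clear of the bolt at (274,213). Next I descend to feel for contact.

>>> carry_out:
  translation:
    - [0, 0, -0.016]
    - [0, 0, -0.022]
    - [0, 0, -0.024]
    - [0, 0, -0.026]
    - [0, 0, -0.026]
  turn:
    - [0, 0, 0]
    - [0, 0, 0]
    - [0, 0, 0]
    - [0, 0, 0]
    - [0, 0, 0]

```text
time_s: 1.45
position: [0.4917, -0.0362, 0.1118]
tcp_rot: [2.22, 2.22, 0.001]
wrist_force: [0.2, -0.6, 1.4]
width: 0.0001
gripper_force: 0.6
```

>>> carry_out:
  translation:
    - [0, 0, -0.008]
    - [0.02, -0.006, -0.01]
    - [0.06, -0.012, -0.01]
    - [0.1, -0.01, -0.01]
    - [0.139, -0.001, -0.01]
  turn:
    - [0, 0, 0]
    - [0, 0, 0]
    - [0, 0, 0]
    - [0, 0, 0]
    - [0, 0, 0]

```text
time_s: 1.87
position: [0.5652, -0.0371, 0.1108]
tcp_rot: [2.217, 2.214, 0.011]
wrist_force: [-0.7, 3.1, 19.1]
width: -0.0001
gripper_force: 9.0
```

>>> carry_out:
  translation:
    - [0.034, 0.016, 0.024]
    - [0.044, 0.02, 0.09]
    - [0.01, 0.0, 0.16]
    - [-0.05, -0.02, 0.2]
    - [-0.1, -0.06, 0.24]
  turn:
    - [0, 0, 0]
    - [0, 0, 0]
    - [0, 0, 0]
    - [0, 0, 0]
    - [0, 0, 0]

```text
time_s: 2.28
position: [0.51, -0.0654, 0.2277]
tcp_rot: [-2.219, -2.224, -0.002]
wrist_force: [-0.5, -1.0, -0.4]
width: -0.0003
gripper_force: 0.0
```

```bash
cat >> h.py <<'E'
C=np.array([.5265,.0614])
def mark(n,fn=None):
    t=read_state()['time_s']; ci,im=snap(n,fn); y,a=yellow(im)
    if y is None: return t,None
    p=onplane(ci,[y],.112)[0][:2]-C
    return t,a,y.round(),round(float(np.linalg.norm(p)),4),round(float(np.degrees(np.arctan2(p[1],p[0]))),1)
E
python3 - <<'E'
from h import *
s=read_state();print(s['position'],s['wrist_force'])
for k in range(3):
  for n in ("scene","side","wrist"): print(n,mark(n,f"m{k}{n}.png"))
E
```

```text
[ 0.50996103 -0.0654311   0.22768881] [-0.4697849  -1.02704753 -0.3719317 ]
scene (2.2833, np.int32(40), array([245., 232.]), 0.1016, -114.3)
side (2.3333, np.int32(33), array([271., 169.]), 0.1016, -108.8)
wrist (2.3833, np.int32(454), array([271., 169.]), 0.1023, -103.5)
scene (2.4333, np.int32(44), array([242., 242.]), 0.1037, -95.5)
side (2.4833, np.int32(31), array([265., 164.]), 0.1021, -90.5)
wrist (2.5333, np.int32(455), array([307., 176.]), 0.102, -85.3)
scene (2.5833, np.int32(51), array([244., 251.]), 0.1036, -77.9)
side (2.6333, np.int32(26), array([256., 160.]), 0.1017, -71.9)
wrist (2.6833, np.int32(484), array([346., 167.]), 0.1018, -67.0)
```

```bash
python3 - <<'E'
from h import *
P=[];ts=[]
for k in range(34):
    t=read_state()['time_s'];ci,im=snap("wrist","last.png" if k==33 else None);y,a=yellow(im)
    if y is None or a<250: continue
    P.append(onplane(ci,[y],.112)[0][:2]);ts.append(t)
P=np.array(P);A=np.c_[2*P,np.ones(len(P))];s=np.linalg.lstsq(A,(P**2).sum(1),rcond=None)[0]
c=s[:2];th=np.unwrap(np.arctan2(*(P-c).T[::-1]));print(len(P),"c",c,np.sqrt(s[2]+c@c),"t",ts[0],ts[-1],np.degrees(th[[0,-1]]))
w=np.polyfit(np.array(ts)-ts[-1],np.degrees(th),2);print("poly at last",w)
h=cv2.cvtColor(im,cv2.COLOR_RGB2HSV);m=cv2.inRange(h,(0,150,90),(6,255,255))|cv2.inRange(h,(174,150,90),(180,255,255))
n,l,st,ce=cv2.connectedComponentsWithStats(m)
for i in range(1,n):
    if st[i,4]>8:
        g=onplane(ci,[ce[i]],.104)[0][:2]-c;print(st[i,4],ce[i].round(1),np.linalg.norm(g).round(4),np.degrees(np.arctan2(g[1],g[0])).round(2))
print(read_state()['time_s'])
E
```

```text
13 c [0.52645592 0.05992648] 0.10037977535632035 t 2.7333 3.3333 [-60.4755067   11.74464794]
poly at last [ -4.63593643 117.61717035  11.74800936]
33 [444.8  66.4] 0.1156 -7.31
41 [523.8  76.3] 0.1802 -6.94
157 [515.3 122.6] 0.1894 -17.61
142 [553.2 402.8] 0.4727 -50.81
4.4333
```

>>> carry_out:
  translation:
    - [0.01, 0.01, -0.05]
    - [0.02, 0.02, -0.1]
    - [0.03, 0.034, -0.15]
    - [0.033, 0.044, -0.19]
    - [0.033, 0.044, -0.206]
  turn:
    - [0, 0, 0]
    - [0, 0, 0]
    - [0, 0, 0]
    - [0, 0, 0]
    - [0, 0, 0]

```text
time_s: 4.85
position: [0.5254, -0.0434, 0.1205]
tcp_rot: [-2.217, -2.219, 0.004]
wrist_force: [0.0, -0.2, -0.1]
width: -0.0
gripper_force: 0.0
```

>>> carry_out:
  translation:
    - [0, 0, 0]
    - [0, 0, 0]
    - [0, 0, 0]
    - [0, 0, 0]
    - [0, 0, 0]
  turn:
    - [0, 0, 0]
    - [0, 0, 0]
    - [0, 0, 0]
    - [0, 0, 0]
    - [0, 0, 0]

```text
time_s: 5.27
position: [0.5278, -0.0449, 0.1246]
tcp_rot: [2.22, 2.219, 0.002]
wrist_force: [-0.5, -0.1, 0.1]
width: -0.0002
gripper_force: 0.0
```

>>> carry_out:
  translation:
    - [0, 0, 0]
    - [0, 0, 0]
    - [0, 0, 0]
    - [0, 0, 0]
    - [0, 0, 0]
  turn:
    - [0, 0, 0]
    - [0, 0, 0]
    - [0, 0, 0]
    - [0, 0, 0]
    - [0, 0, 0]

```text
time_s: 5.68
position: [0.527, -0.0445, 0.1234]
tcp_rot: [2.221, 2.221, 0.0]
wrist_force: [0.5, 1.4, 0.6]
width: -0.0
gripper_force: 0.0
```

>>> carry_out:
  translation:
    - [0, 0, 0]
    - [0, 0, 0]
    - [0, 0, 0]
    - [0, 0, 0]
    - [0, 0, 0]
  turn:
    - [0, 0, 0]
    - [0, 0, 0]
    - [0, 0, 0]
    - [0, 0, 0]
    - [0, 0, 0]

```text
time_s: 6.1
position: [0.527, -0.0445, 0.1233]
tcp_rot: [-2.221, -2.221, -0.0]
wrist_force: [-0.8, -0.4, -0.9]
width: -0.0003
gripper_force: 0.0
```

>>> carry_out:
  translation:
    - [0, 0, 0]
    - [0, 0, 0]
    - [0, 0, 0]
    - [0, 0, 0]
    - [0, 0, -0.02]
  turn:
    - [0, 0, 0]
    - [0, 0, 0]
    - [0, 0, 0]
    - [0, 0, 0]
    - [0, 0, 0]

```text
time_s: 6.52
position: [0.5286, -0.0448, 0.1147]
tcp_rot: [2.219, 2.219, 0.004]
wrist_force: [0.9, -0.5, -0.8]
width: 0.0002
gripper_force: 0.0
```

>>> carry_out:
  translation:
    - [0, 0, -0.013]
    - [0, 0, -0.013]
    - [0, 0, -0.013]
    - [0, 0, -0.013]
    - [0, 0, -0.013]
  turn:
    - [0, 0, 0]
    - [0, 0, 0]
    - [0, 0, 0]
    - [0, 0, 0]
    - [0, 0, 0]

```text
time_s: 6.93
position: [0.5313, -0.0453, 0.1107]
tcp_rot: [2.215, 2.215, 0.009]
wrist_force: [0.6, -0.3, 19.9]
width: 0.0001
gripper_force: 10.6
```

```bash
python3 - <<'E'
from h import *
import h; h.C=np.array([.5265,.0599])
s=read_state();print(s['position'],s['wrist_force'])
for n in ("scene","side","wrist","scene","side"): print(n,mark(n,"b_"+n+".png"))
E
```

```text
[ 0.53128673 -0.04531017  0.11070859] [ 0.55018637 -0.31567999 19.92094465]
scene (6.9333, np.int32(51), array([273., 272.]), 0.1044, -17.1)
side (6.9833, np.int32(29), array([223., 160.]), 0.1022, -16.3)
wrist (7.0333, np.int32(1889), array([484., 118.]), 0.0996, -17.2)
scene (7.0833, np.int32(51), array([273., 272.]), 0.1044, -17.1)
side (7.1333, np.int32(29), array([223., 160.]), 0.1022, -16.3)
```

```bash
cat >> h.py <<'E'
def check(fn):
    C=np.array([.5265,.0599]); ci,im=snap("wrist",fn); y,a=yellow(im)
    hh=cv2.cvtColor(im,cv2.COLOR_RGB2HSV);m=cv2.inRange(hh,(0,150,80),(6,255,255))|cv2.inRange(hh,(174,150,80),(180,255,255))
    n,l,st,ce=cv2.connectedComponentsWithStats(m)
    for q,z in [(y,.112)]+[(ce[i],.104) for i in range(1,n) if st[i,4]>15]:
        p=onplane(ci,[q],z)[0][:2]-C; print(q.round(1),np.linalg.norm(p).round(4),np.degrees(np.arctan2(p[1],p[0])).round(2))
    s=read_state(); print(s['time_s'],s['position'],s['wrist_force'])
E
python3 -c "
from h import *
check('c1.png')"
```

```text
[484.2 118.4] 0.0996 -17.19
[523.8  84.8] 0.1166 -7.38
7.2333 [ 0.53128191 -0.0453018   0.11069702] [ 0.85342255  0.72273561 21.19230125]
```

View pics/c1.png

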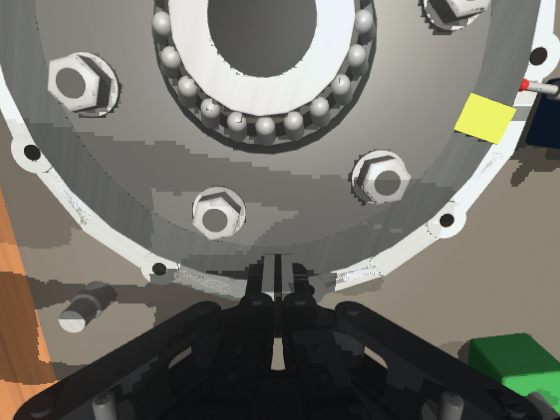

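Wrist view: mark at (484,118), gauge tip at (524,85), so the gear stopped 9.8° short. I'll draw it forward with the fingertip.

>>> carry_out:
  translation:
    - [0.006, 0, 0]
    - [0.014, 0.002, 0]
    - [0.022, 0.003, 0]
    - [0.03, 0.004, 0]
    - [0.036, 0.005, 0]
  turn:
    - [0, 0, 0]
    - [0, 0, 0]
    - [0, 0, 0]
    - [0, 0, 0]
    - [0, 0, 0]

```text
time_s: 7.65
position: [0.5493, -0.0428, 0.1107]
tcp_rot: [2.215, 2.215, 0.009]
wrist_force: [-0.8, 0.9, 20.1]
width: 0.0001
gripper_force: 10.4
```

>>> carry_out:
  translation:
    - [0, 0, 0]
    - [0, 0, 0]
    - [0, 0, 0]
  turn:
    - [0, 0, 0]
    - [0, 0, 0]
    - [0, 0, 0]

```text
time_s: 7.9
position: [0.5491, -0.0429, 0.1107]
tcp_rot: [2.215, 2.215, 0.009]
wrist_force: [0.2, 0.0, 20.6]
width: 0.0001
gripper_force: 10.5
```

```bash
python3 -c "
from h import *
check('c2.png')"
```

```text
[458.7  83.4] 0.0997 -7.27
[485.7  90.7] 0.1173 -7.39
[553.9 164.6] 0.165 -17.29
7.95 [ 0.54910521 -0.04289074  0.11075643] [-0.4574874   0.21361669 20.68486083]
```

Mark at -7.27°, tip at -7.39°: aligned. I'll unload slowly, compensating the sideways give of the arm.

>>> carry_out:
  translation:
    - [0.002, 0, 0.0016]
    - [0.004, -0.0005, 0.0032]
    - [0.006, -0.001, 0.005]
    - [0.008, -0.0015, 0.0068]
    - [0.009, -0.002, 0.009]
  turn:
    - [0, 0, 0]
    - [0, 0, 0]
    - [0, 0, 0]
    - [0, 0, 0]
    - [0, 0, 0]

```text
time_s: 8.37
position: [0.5499, -0.0424, 0.1117]
tcp_rot: [2.222, 2.221, 0.003]
wrist_force: [-0.3, 1.9, 1.8]
width: -0.0003
gripper_force: 0.8
```

```bash
python3 -c "
from h import *
check('c3.png');check('c4.png')"
```

```text
[456.3  82.4] 0.0998 -6.74
[482.6  91.9] 0.1172 -7.41
[554. 166.] 0.166 -17.26
8.4167 [ 0.54988165 -0.04261254  0.11152459] [-0.10611732  1.54527138  4.09723522]
[456.8  82.2] 0.0997 -6.84
[483.2  91.4] 0.1172 -7.42
[554.4 165.7] 0.1659 -17.28
8.4667 [ 0.54981306 -0.0427048   0.11143376] [-0.86175715  1.86657002  7.59131763]
```

>>> carry_out:
  translation:
    - [-0.001, 0, 0]
    - [-0.002, 0, 0]
    - [-0.002, 0, 0.002]
    - [-0.002, 0, 0.006]
    - [-0.002, 0, 0.016]
  turn:
    - [0, 0, 0]
    - [0, 0, 0]
    - [0, 0, 0]
    - [0, 0, 0]
    - [0, 0, 0]

```text
time_s: 8.88
position: [0.5474, -0.0431, 0.1182]
tcp_rot: [-2.22, -2.22, 0.003]
wrist_force: [0.2, 0.2, 0.1]
width: 0.0001
gripper_force: 0.0
```

>>> carry_out:
  translation:
    - [0, 0, 0.02]
    - [0, 0, 0.06]
    - [0, -0.01, 0.12]
    - [-0.03, -0.03, 0.18]
    - [-0.06, -0.06, 0.22]
  turn:
    - [0, 0, 0]
    - [0, 0, 0]
    - [0, 0, 0]
    - [0, 0, 0]
    - [0, 0, 0]

```text
time_s: 9.3
position: [0.5197, -0.0729, 0.2325]
tcp_rot: [2.217, 2.221, 0.003]
wrist_force: [0.2, -0.6, 0.1]
width: -0.0005
gripper_force: 0.0
```

>>> carry_out:
  translation:
    - [0, 0, 0]
    - [0, 0, 0]
    - [0, 0, 0]
  turn:
    - [0, 0, 0]
    - [0, 0, 0]
    - [0, 0, 0]

```text
time_s: 9.55
position: [0.5184, -0.0728, 0.229]
tcp_rot: [-2.222, -2.221, -0.001]
wrist_force: [0.7, -0.1, -0.1]
width: 0.0
gripper_force: 0.0
```

```bash
python3 -c "
from h import *
for i in range(4): check('d%d.png'%i)"
```

```text
[418.6  57.7] 0.0999 -8.96
[435.3  58. ] 0.1162 -7.2
[511.4  67.4] 0.1785 -6.82
[506.7 116. ] 0.191 -17.8
[548.3 398.1] 0.4762 -50.69
9.6 [ 0.51822749 -0.07253606  0.22836826] [-0.06773084 -0.50862571  0.49244852]
[419.7  58.2] 0.1002 -8.98
[436.4  58.7] 0.1164 -7.32
[509.4  67.4] 0.1758 -6.86
[507.7 116.6] 0.191 -17.82
[549.2 399.5] 0.4765 -50.71
9.65 [ 0.51817432 -0.07241551  0.2280363 ] [0.46597563 0.3767485  0.92392852]
[420.2  58.2] 0.1002 -8.95
[436.7  59. ] 0.1164 -7.39
[510.1  67.6] 0.176 -6.86
[508.2 116.7] 0.1909 -17.81
[549.6 400. ] 0.4764 -50.7
9.7 [ 0.51822082 -0.07239199  0.22791791] [ 0.13260108  0.08753858 -0.81854411]
[420.3  58.2] 0.1002 -8.95
[436.8  59.3] 0.1164 -7.47
[514.7  68.2] 0.1796 -6.84
[508.5 116.8] 0.191 -17.8
[549.6 400.4] 0.4766 -50.74
9.75 [ 0.51829778 -0.07243085  0.22796482] [ 0.10668661 -1.18038599  0.55692677]
```

The release drew the mark back by about 1.6° (3 mm at the rim). There's time for one light correcting touch.

>>> carry_out:
  translation:
    - [0.004, 0.014, -0.06]
    - [0.01, 0.04, -0.12]
    - [0.016, 0.058, -0.18]
    - [0.016, 0.058, -0.216]
    - [0.016, 0.058, -0.22]
  turn:
    - [0, 0, 0]
    - [0, 0, 0]
    - [0, 0, 0]
    - [0, 0, 0]
    - [0, 0, 0]

```text
time_s: 10.17
position: [0.5234, -0.0425, 0.1147]
tcp_rot: [-2.214, -2.217, 0.008]
wrist_force: [-1.2, 0.2, -0.5]
width: -0.0006
gripper_force: 0.0
```

>>> carry_out:
  translation:
    - [0, 0, 0]
    - [0, 0, 0]
    - [0, 0, -0.008]
    - [0, 0, -0.012]
    - [0, 0, -0.015]
  turn:
    - [0, 0, 0]
    - [0, 0, 0]
    - [0, 0, 0]
    - [0, 0, 0]
    - [0, 0, 0]

```text
time_s: 10.58
position: [0.5271, -0.0443, 0.1126]
tcp_rot: [2.221, 2.22, 0.002]
wrist_force: [1.0, -0.5, -0.3]
width: 0.0002
gripper_force: 0.0
```

```bash
python3 -c "
from h import *
check('e0.png');check('e1.png')"
```

```text
[505.6  87. ] 0.0996 -8.9
10.6333 [ 0.52668212 -0.04422636  0.11214232] [ 0.18113402  0.60672477 -0.11730091]
[507.6  87.3] 0.0998 -8.9
10.6833 [ 0.52659117 -0.04417383  0.11214641] [ 0.01500915  0.17890734 -0.60702586]
```

>>> carry_out:
  translation:
    - [0, 0, -0.002]
    - [0, 0, -0.0035]
    - [0, 0, -0.0035]
    - [0.003, 0, -0.0035]
    - [0.006, 0, -0.0035]
  turn:
    - [0, 0, 0]
    - [0, 0, 0]
    - [0, 0, 0]
    - [0, 0, 0]
    - [0, 0, 0]

```text
time_s: 11.1
position: [0.5306, -0.0443, 0.1115]
tcp_rot: [2.22, 2.22, 0.003]
wrist_force: [-0.9, 0.6, 6.5]
width: -0.0
gripper_force: 2.9
```

```bash
python3 -c "
from h import *
check('f0.png');check('f1.png')"
```

```text
[503.1  78.1] 0.1 -6.83
11.15 [ 0.53128623 -0.04426962  0.11153531] [1.50120507 0.4175255  4.79622655]
[501.6  75.9] 0.0999 -6.31
[525.9  87.1] 0.1179 -7.25
11.2 [ 0.53134004 -0.04428256  0.11153778] [ 0.53410823 -0.41388365  5.47397584]
```

>>> carry_out:
  translation:
    - [0, 0, 0]
    - [0, 0, 0.0015]
    - [0, 0, 0.003]
    - [0, 0, 0.005]
    - [0, 0, 0.012]
  turn:
    - [0, 0, 0]
    - [0, 0, 0]
    - [0, 0, 0]
    - [0, 0, 0]
    - [0, 0, 0]

```text
time_s: 11.62
position: [0.5288, -0.0439, 0.1156]
tcp_rot: [-2.22, -2.22, 0.001]
wrist_force: [-0.8, 1.2, 0.0]
width: 0.0001
gripper_force: 0.0
```

```bash
python3 -c "
from h import *
for i in range(4): check('g%d.png'%i)"
```

```text
[499.9  83.6] 0.1 -7.68
11.6667 [ 0.52950131 -0.04401687  0.11648464] [ 0.09027092 -0.86134184  1.38586621]
[496.3  84.1] 0.0999 -7.85
[522.3  88.5] 0.118 -7.28
11.7167 [ 0.52969905 -0.04404521  0.11639631] [-0.08594776  0.61786754  0.90108222]
[495.5  84.5] 0.0998 -7.98
[521.7  88.1] 0.1178 -7.23
11.7667 [ 0.52962265 -0.0440615   0.11623731] [-0.10021379  0.16202275 -0.47725359]
[495.6  84.9] 0.0997 -8.08
[521.7  88.8] 0.1177 -7.4
11.8167 [ 0.5295183  -0.04402091  0.11610858] [-0.054401    0.5328832   0.02386335]
```

>>> carry_out:
  translation:
    - [0, 0, 0.04]
    - [0, 0, 0.08]
    - [0, -0.02, 0.14]
    - [-0.02, -0.04, 0.2]
    - [-0.03, -0.06, 0.22]
  turn:
    - [0, 0, 0]
    - [0, 0, 0]
    - [0, 0, 0]
    - [0, 0, 0]
    - [0, 0, 0]

```text
time_s: 12.23
position: [0.5159, -0.0747, 0.2301]
tcp_rot: [2.217, 2.218, 0.005]
wrist_force: [-0.4, -0.5, -0.1]
width: 0.0002
gripper_force: 0.0
```

>>> carry_out:
  translation:
    - [0, 0, 0]
    - [0, 0, 0]
    - [0, 0, 0]
    - [0, 0, 0]
  turn:
    - [0, 0, 0]
    - [0, 0, 0]
    - [0, 0, 0]
    - [0, 0, 0]

```text
time_s: 12.57
position: [0.5136, -0.0733, 0.2241]
tcp_rot: [-2.219, -2.219, 0.002]
wrist_force: [0.1, 0.7, 0.5]
width: -0.0003
gripper_force: 0.0
```

```bash
python3 -c "
from h import *
for i in range(2): check('k%d.png'%i)
im=cv2.imread('pics/k1.png');cv2.imwrite('pics/kc.png',cv2.resize(im[10:110,380:540],(640,400)))"
```

```text
[429.3  54.7] 0.1002 -8.38
[445.6  57. ] 0.1165 -7.39
[521.3  65.7] 0.177 -6.82
[516.1 116. ] 0.1898 -17.99
[554.  404.9] 0.4769 -51.19
12.6167 [ 0.51380628 -0.07335858  0.22425285] [-0.0558492  -0.055021    0.01115003]
[429.   54.7] 0.1002 -8.39
[445.4  56.8] 0.1166 -7.33
[522.2  66. ] 0.178 -6.84
[515.8 116. ] 0.1898 -17.98
[553.8 404.3] 0.4765 -51.14
12.6667 [ 0.51400155 -0.07340353  0.22448917] [ 0.35890726 -0.49331786  0.04901956]
```

View pics/kc.png

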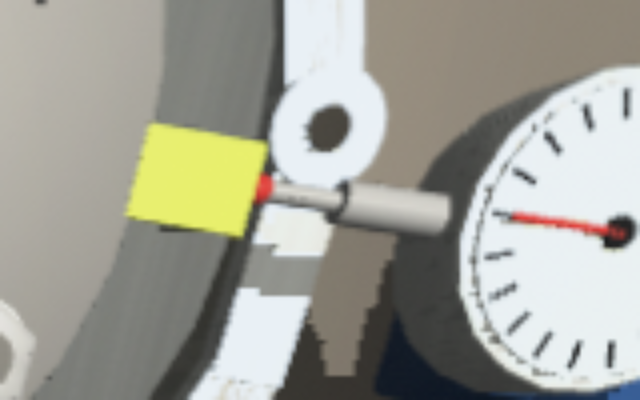

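The crop shows the red tip (263,188) at the middle of the mark's outer edge, which runs from (267,143) to (240,237). The gear is at rest and the hand is clear, so I'm handing in.

```bash
python3 -c "
from cell import *
print(hand_in())"
```

```text
the job is handed in; nothing more can be done
None
```

I flicked the ring gear to about 2.1 rad/s and let it run untouched for about 4.5 s. I then braked it with the fingertip, drew it the last few degrees so the yellow mark stands in front of the gauge tip (about 1°, or 2 mm, off by measurement), and handed in at about 12.7 s with the hand clear.

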